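# Set and lock the saw stand's length stop

## Task

Slide the dark stop block along the saw-stand bed until its face is up against the end of the pattern board, without shoving the board along. Then lift the T-handled hex key over the lips of its rack, find the recessed hex socket of the stop's clamp screw with it, and tighten the screw clockwise until it comes up against its end, in about quarter turns, letting go and taking a fresh hold between them. Leave the key standing fully down in the screw, with the stop still against the board, and do not disturb the other things on the bench.

Things in the scene. Friction and masses are not known exactly. Their poses are not given: they have to be found in the camera images.
- bed: aluminium saw-stand bed fixed to the bench, 130 (x) x 580 (y) x 45 mm high, with a yellow fence 13 mm thick along its far (+x) edge whose top is 75 mm above the bench. Origin: centre of its underside, on the bench; y runs along the bed, z up.
- stop_face (a point): middle of the stop's end face that looks along bed +y to the board. The stop is a dark steel block, 80 (bed x) x 70 (bed y) x 52 mm high, on the bed top; this point is 35 mm in +y from its middle and 64 mm above the bench. Axes as the bed's. It slides only along bed y with about 10 N of friction and stays where left; push it on its -y end face.
- stop (a joint): position of the stop along the bed's +y, 0 to 0.28 m; grows towards the board.
- board: loose pattern board of plain wood, about 0.45 kg, 90 (x) x 180 (y) x 38 mm, lying flat on the bed next to the fence. Origin: centre of its underside; y along its length.
- board_end (a point): centre of the board's end face that looks to the stop (its -y end), 19 mm above the bed top; the board's axes.
- socket (a point): on the clamp screw's upright axis in the middle of the stop, at the mouth of its hex, 87.5 mm above the bench; z up, x square to a flat (turns with the screw). Hex: 20.4 mm across flats, 24 mm deep from here, flats square to x and every 60 degrees on; 45 degree lead-in 3.5 mm high above. It lies in a round aluminium boss, bore 30 mm, rim 13.5 mm above this point, 4 mm proud of the block.
- screw (a joint): angle of the clamp screw in the stop, rad: 0 loose, grows as it is turned clockwise seen from above, comes up hard against its end at 4.2. Starts between 0 and 0.7; turns with about 0.2 N m of friction and stays where left.
- key: T-handled hex key, about 0.33 kg: upright steel hex shank 19 mm across flats, 115 mm long; black cross handle on top, 120 (key y) x 16 (key x) x 22 mm high. Origin: middle of the shank's tip, z up the shank; handle centre at z = 126 mm. Shank flats square to key x and every 60 degrees on: fits the socket at yaws 60 degrees apart, about 8 degrees of play. Last 4 mm of the tip 15 mm across flats.
- rack: fixed plywood key rack, 85 (x) x 130 (y) mm; origin under its middle on the bench, front to -x. Two cheeks 24 mm thick at y = +44 and -44 mm, 135 mm high, carry the ends of the key's handle, which lies along rack y; the shank hangs in the 64 mm gap between them, open upwards and to the front. On each cheek a lip 14 mm high (top 149 mm above the bench) stands before and behind the handle.
- charger: black battery charger with a battery on it, fixed, 100 x 120 x 95 mm; origin under its middle. Leave it alone. It and the rack trade sides of the bench.
- tape: tape measure, yellow and black, 66 x 32 x 60 mm, loose, standing on the bench in front of the bed; leave it alone. Origin under its middle.
- offcut: small wood offcut, 70 x 35 x 35 mm, loose on the bench in front of the bed; leave it alone. Origin under its middle.
- glue: white glue bottle, 60 mm across and 170 mm tall, loose behind the bed; leave it alone. Origin under its middle.
- drill: cordless drill standing on its battery, about 185 mm tall, loose behind the bed; leave it alone. Origin under its battery.
There are look-alikes about, which are no part of the job. Of the things that look like the key, the middle-sized one is meant.

How it is judged:
By the outcome, as a careful person would: the job done as asked, in the order asked, and still so for the second after the job is handed in, with the robot touching nothing.
It also fails if it takes over 72 s, if anything falls off the work surface, if the arm or the gripper's body presses on something with over 40 N, if the wrist force passes 120 N, or if a joint passes its speed limit or range.

## Robot

A 6-joint arm with a two-finger parallel gripper is mounted at the origin on the work surface. World frame = base frame: x ahead of the robot, y to its left, z up, the work surface at z = 0. Lengths are in m, angles in rad, forces in N, time in s.
With the tool pointing down it reaches from about 0.25 to 0.725 m from the base axis. Payload 4 kg.
Tool frame: the origin (TCP) lies midway between the tips of the shut fingers; the grasp point (between the pads) lies grip_point_offset behind it (grip_point_offset is the distance from the TCP to the grasp point, in m); z points along the fingers, y is the line along which they close (so a half turn about z gives the same grasp; the last joint's range is limited). The gripper opens to 85 mm and grips with 20 to 120 N. Pads are 22 mm wide; open, the fingers measure 114 mm over their backs; the gripper's body (76 mm by 85 mm) begins 54 mm behind the grasp point. The pads swing forward as they close: fully open they stand 13 mm farther back than shut.
Start: joints at [-1.321, 0.241, 0.005, 1.335, 0, 1.571], TCP at [0.124, -0.484, 0.231] pointing down, gripper open.
Joint ranges: [-2.72, 2.72], [-1.05, 1.87], [-1.09, 1.28], [-1.99, 2.15], [-1.42, 1.44], [-3.14, 3.14]. Speed limits (rad/s): [2.79, 2.79, 3.14, 3.14, 3.14, 3.14].

## Interface

Orientations are given as a unit quaternion [x, y, z, w].
In Python, from workcell import * gives the robot as it stands. The module is installed in compiled form; this text tells all that it offers.
- The arm moves only by the tool arm_command, never from a script. Its arguments are lists of equal length, an entry for each row: "slide": the shift along the tool's x, y, z in cm, a list of three; "spin": the turn about the tool's z in degrees. A call has exactly 5 rows; each row is the pose to reach, as a shift and turn from the pose commanded when the call began, along the tool's axes at that moment; what a row does not reach only later rows make up. A row lasts 1/8 s, in which the tool goes at most 62.5 mm and 10.7 degrees, less where a joint would pass 70% of its speed; a pose out of reach is approached as far as the arm can. A call with a gripper value outside its range is refused whole. "jaw" is the finger opening in cm, from 0 to 8.54, set as the call begins (left out, the last holds). The fingers move at their own pace and stop on an object; the grip force is fixed at half the most. Time passes only in rows, so rows that repeat a pose let the fingers close, or fill a call up. It gives the time, the measured TCP pose, the force, the opening and the grip force at its end, in the units of the state.
- get_obs(): the state, without advancing time (a new reading comes with each control period).
- camera(name): name is "scene" or "side" or "wrist"; returns a dict with "pixels" (420x560x3 uint8, red, green, blue), "range_z" (420x560 float32, m along the optical axis (not along the pixel's ray), 0 where there is no reading), "intrinsics" (3x3 intrinsics, pixels), "rvec" (rotation vector, rad) and "tvec" (3), from world to camera coordinates, as OpenCV has them. Camera axes: x right, y down, z forward; pixel columns grow to the right and rows downward; lengths in m; the calibration is good to about 2 mm. The wrist camera is an equidistant fisheye: a pixel r from the principal point sees the ray r / f radians off the axis. A picture is of the moment at which its call begins.
- job_done(): hands the job in; it is judged then, once.
Trained networks look in a picture, given as the dict that the camera call returned (one of the last four; its "shot" number tells which), for a name from the list of things; names that differ only in an ending like _2 or _b are one class to them, and where a whole thing is asked for, a point or a joint stands for the part that bears it (a point fixed in the world has none). Each returns a list of dicts, best first, with "confidence" (0 to 1); they miss things now and then, are a little off and sometimes report something else, mostly with a low value. They report only what shows in the picture. A call takes as long as a camera call. They do not tell look-alikes from the thing itself.
- recognise(picture, thing): "centre" ([column, row] in pixels, amid what is visible of it).
- landmark_of(picture, thing): "centre" ([column, row] in pixels: a listed point, or the origin of a listed thing).
The state is a dict: "clock": time; "joint_pos": joint angles; "joint_vel": joint speeds; "tau": joint torques, N m; "eef_pos": TCP position; "tool_rot": TCP orientation; "ft_force": force on the tool from outside, world axes, zero at the start; "ft_torque": the same for the moment, N m; "grip_width": finger opening in m; "grasp_force": force on a finger pad.
Only numpy, scipy, OpenCV 4.12 (cv2) and the standard library are available. Lean on these libraries where they do the work, as an engineer would, in place of code of your own. Each camera call takes 0.05 s, during which the arm holds its last target. There are 200 camera calls.

## Working session

There is one attempt and no reset: what is moved stays moved. The work goes in short steps, Python scripts to look and compute and a tool call to move; the robot and the scene stay as the last step left them, time stands still between calls to the robot, and variables do not carry over. Pictures are saved under pics/ and viewed, at most 12 in all, crops included, and the job is handed in when it is done.

Besides the shell and the picture viewer there is one more tool, called after "Emit:" as name([rows], argument=value, ...), one row to a line, values as JSON. arm_command: Moves the arm, as the interface text tells. Its arguments: {"type":"object","properties":{"slide":{"type":"array","items":{"type":"array","items":{"type":"number"}}},"spin":{"type":"array","items":{"type":"number"}},"jaw":{"type":"number"}},"required":["slide","spin"]}

```bash
mkdir -p pics
cat > h.py <<'E'
from workcell import *
import numpy as np, cv2
from scipy.spatial.transform import Rotation as R
np.set_printoptions(precision=4,suppress=True)
def cloud(p):
    K=np.array(p["intrinsics"]);z=p["range_z"];v,u=np.mgrid[0:420,0:560]
    c=np.stack([(u-K[0,2])/K[0,0]*z,(v-K[1,2])/K[1,1]*z,z],-1)
    Rm=cv2.Rodrigues(np.array(p["rvec"],float))[0]
    w=(c-np.array(p["tvec"]).ravel())@Rm
    w[z==0]=np.nan
    return w
def save(p,n): cv2.imwrite("pics/"+n,cv2.cvtColor(p["pixels"],cv2.COLOR_RGB2BGR))
def px(p,c):
    w=cloud(p);u,v=int(round(c[0])),int(round(c[1]))
    return np.nanmedian(w[max(0,v-2):v+3,max(0,u-2):u+3].reshape(-1,3),0)
def ray(p,c,h):
    K=np.array(p["intrinsics"]);Rm=cv2.Rodrigues(np.array(p["rvec"],float))[0];t=np.array(p["tvec"]).ravel()
    d=Rm.T@np.array([(c[0]-K[0,2])/K[0,0],(c[1]-K[1,2])/K[1,1],1]);o=-Rm.T@t
    return o+d*(h-o[2])/d[2]
E
python3 - <<'E'
from h import *
o=get_obs();print(o)
for n in("scene","side"):
    p=camera(n);save(p,n+"1.png");np.savez(n+"1.npz",**{k:np.array(v) for k,v in p.items()})
    print(n,p["intrinsics"],p["tvec"])
    for t in["bed","stop_face","board","board_end","socket","key","rack","charger","tape","offcut","glue","drill"]:
        print(t,[(np.round(d["centre"],1),round(d["confidence"],2),px(p,d["centre"])) for d in landmark_of(p,t)][:4])
E
```

```text
{'clock': 0.0, 'joint_pos': array([-1.321 ,  0.2414,  0.0037,  1.3352,  0.    ,  1.5708]), 'joint_vel': array([-0.0009, -0.001 , -0.0015,  0.0016, -0.0001,  0.    ]), 'tau': array([ -0.0011, -37.2314,  25.241 ,   0.0167,  -0.    ,   0.    ]), 'eef_pos': array([ 0.1234, -0.4839,  0.2304]), 'tool_rot': array([ 0.9922,  0.1245, -0.0001, -0.0011]), 'ft_force': array([-0.1185,  0.8315, -0.5954]), 'ft_torque': array([ 0.016 , -0.0344,  0.0438]), 'grasp_force': 0.0, 'grip_width': 0.08545527548251916}
scene [[396.6831   0.     275.0832]
 [  0.     396.6831 211.1712]
 [  0.       0.       1.    ]] [-0.2367 -0.192   1.4927]
bed [(array([318. , 253.4]), 0.84, array([ 0.7398, -0.1314,  0.1607]))]
stop_face [(array([292.5, 248.4]), 0.97, array([ 0.64  , -0.124 ,  0.0967]))]
board [(array([357.1, 226.3]), 0.92, array([0.6614, 0.0807, 0.0834]))]
board_end [(array([334., 229.]), 0.85, array([ 0.7106, -0.0614,  0.1735]))]
socket [(array([283.1, 248.9]), 0.58, array([ 0.6349, -0.1453,  0.0997]))]
key [(array([190.5, 242.1]), 0.97, array([ 0.4097, -0.291 ,  0.0369])), (array([139.1, 276.2]), 0.94, arra
[... 1284 characters left out ...]
y([265.5, 180.5]), 0.38, array([ 0.6054, -0.1328,  0.0999]))]
key [(array([435.9, 216.1]), 0.72, array([ 0.2266, -0.3502,  0.0008])), (array([255.9, 193.5]), 0.32, array([ 0.6186, -0.1078,  0.0626])), (array([216.2, 177.5]), 0.22, array([ 0.7458, -0.1055,  0.049 ]))]
rack [(array([361.6, 202.1]), 0.64, array([ 0.3873, -0.223 ,  0.0715]))]
charger []
tape [(array([271.5, 296.7]), 0.69, array([0.4368, 0.0871, 0.032 ])), (array([219.1, 228.9]), 0.25, array([0.6136, 0.0377, 0.0833]))]
offcut [(array([320.1, 263.8]), 0.64, array([ 0.3931, -0.0374,  0.0352]))]
glue [(array([144., 243.]), 0.9, array([0.7589, 0.1409, 0.0346]))]
drill [(array([213.3, 173.8]), 0.8, array([ 0.762 , -0.1114,  0.0496]))]
```

View pics/scene1.png

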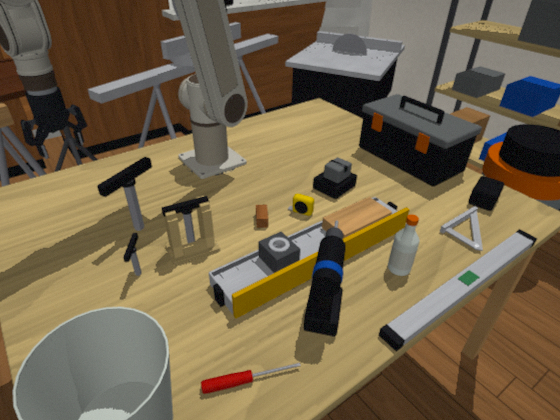

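View pics/side1.png

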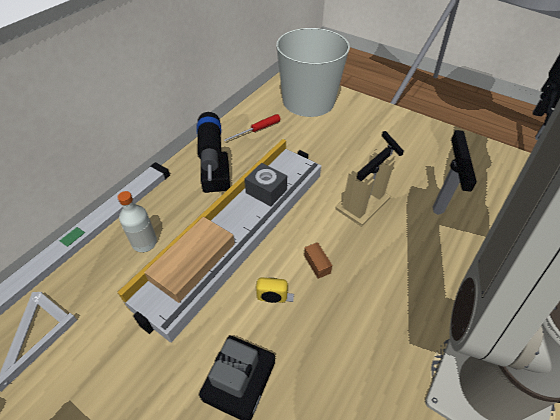

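The two pictures show the rack with the middle-sized key at scene (188,210), with the big key at (135,190) and the small one at (133,250). The stop is at (280,250) and the board at (357,220). Next I'll measure from the depth clouds.

```bash
cat >> h.py <<'E'
def rect(P):
    r=cv2.minAreaRect((P[:,:2]*1000).astype(np.float32));return np.round(r[0],1),np.round(r[1],1),round(r[2],2)
def load(n): return {k:v for k,v in np.load(n).items()}
def sel(p,lo,hi):
    w=cloud(p);m=np.all((w>lo)&(w<hi),-1);return w[m],p["pixels"][m].astype(int)
def fit(P,yaw):
    a=np.deg2rad(yaw);x=np.array([np.cos(a),np.sin(a)]);y=np.array([-x[1],x[0]])
    X=P[:,:2]@x;Y=P[:,:2]@y
    q=[np.percentile(X,[1,99]),np.percentile(Y,[1,99])];c=q[0].mean()*x+q[1].mean()*y
    return c,[np.ptp(k) for k in q]
E
python3 - <<'E'
from h import *
for n in("scene","side"):
    p=load(n+"1.npz")
    w,c=sel(p,[.4,-.5,.06],[.9,.5,.080]);y=(c[:,0]>150)&(c[:,1]>100)&(c[:,2]<60)
    F=w[y&(w[:,2]>.071)];print(n,"fence top",len(F),rect(F))
    w,c=sel(p,[.5,-.3,.092],[.75,.1,.11]);g=(w[:,2]<.099); print("stop top",rect(w[g]),np.median(w[g][:,2]),"rim",rect(w[(w[:,2]>.0995)&(w[:,2]<.104)]))
    w,c=sel(p,[.5,-.1,.079],[.75,.3,.088]);g=(c[:,0]>c[:,2]+40)&(c[:,2]>60); print("board",rect(w[g]),len(w[g]))
    w,c=sel(p,[.3,-.4,.151],[.55,-.15,.175]); print("handle",len(w),rect(w),np.percentile(w[:,2],[5,50,95]))
    w,c=sel(p,[.3,-.4,.139],[.55,-.15,.1505]);g=c[:,0]>110; print("lips",g.sum(),rect(w[g]))
    w,c=sel(p,[.3,-.4,.02],[.55,-.15,.1505]);g=c[:,0]-c[:,2]>30; print("rack",g.sum(),rect(w[g]))
    w,c=sel(p,[.3,-.4,.128],[.55,-.15,.139]);g=c[:,0]-c[:,2]>30; print("cheek top",g.sum(),rect(w[g]))
E
```

```text
scene fence top 637 (array([674.2, -22.4]), array([574.7,  15.9]), 88.91)
stop top (array([ 613.1, -143.4]), array([71.3, 85.5]), 89.66) 0.09668443345231535 rim (array([ 616.9, -145.4]), array([62.9, 76.4]), 81.13)
board (array([625.8, 119.1]), array([180.7,  92.3]), 89.31) 1245
handle 238 (array([ 401.5, -283.6]), array([117.7,  32.5]), 72.18) [0.152  0.156  0.1581]
lips 134 (array([ 400.3, -282.2]), array([112.8,  50.3]), 81.64)
rack 1370 (array([ 407.2, -283.6]), array([113.7,  71.3]), 81.1)
cheek top 118 (array([ 417.9, -285.8]), array([112.4,  30.5]), 81.57)
side fence top 694 (array([674.2, -19.4]), array([575.8,  13.6]), 88.89)
stop top (array([ 613.7, -142.2]), array([72.6, 81.7]), 89.78) 0.09716116211955282 rim (array([ 605.4, -139.5]), array([66.9, 66.6]), 84.59)
board (array([625.5, 120.6]), array([180. ,  91.5]), 88.8) 3054
handle 279 (array([ 401. , -281.2]), array([122.8,  39.6]), 79.72) [0.1524 0.1569 0.159 ]
lips 164 (array([ 400.8, -281.2]), array([114.3,  45.4]), 81.07)
rack 1527 (array([ 402.9, -280.7]), array([116.5,  58.1]), 80.96)
cheek top 167 (array([ 403.1, -280.6]), array([115.2,  57.1]), 80.92)
```

Run:
```python
from h import *
import workcell; print([a for a in dir(workcell) if a[0]!='_'])
try: print(grip_point_offset)
except Exception as e: print(e)
for n,C in(("scene",dict(big=(127,176),small=(131,247))),("side",dict(big=(463,160)))):
    p=load(n+"1.npz")
    for k,c in C.items(): print(n,k,px(p,c))
    w,c=sel(p,[.15,-.55,.2],[.9,.35,.45]);
    for x in np.arange(.15,.9,.1):
        m=(w[:,0]>x)&(w[:,0]<=x+.1)
        if m.sum(): print(x.round(2),np.percentile(w[m],[0,100],axis=0).ravel(),m.sum())
for n,q in(("scene",[((292.5,248.4),.064),((334,229),.064)]),("side",[((256.9,190.3),.064),((221,230),.064),((265.5,180.5),.0875)])):
    p=load(n+"1.npz");print([ray(p,*a) for a in q])
```

```text
['Unreachable', 'camera', 'get_obs', 'grip_point_offset', 'job_done', 'landmark_of', 'recognise']
0.0187
scene big [ 0.2438 -0.3704  0.1872]
scene small [ 0.4179 -0.4405  0.1017]
0.15 [ 0.15   -0.5499  0.2004  0.2451 -0.0319  0.4499] 1210
0.65 [ 0.6677 -0.5477  0.2     0.7472 -0.4953  0.2026] 36
0.75 [ 0.7502 -0.5407  0.2     0.8494 -0.4922  0.2016] 55
0.85 [ 0.851  -0.5483  0.2     0.8554 -0.5407  0.2012] 6
side big [ 0.2277 -0.3459  0.1967]
0.15 [ 0.15   -0.5499  0.2002  0.2176 -0.0423  0.4498] 486
0.25 [ 0.254  -0.3926  0.2001  0.254  -0.3926  0.2001] 1
0.65 [ 0.6625 -0.5459  0.2001  0.7477 -0.4887  0.2031] 24
0.75 [ 0.7533 -0.5379  0.2     0.8499 -0.4886  0.203 ] 18
0.85 [ 0.854  -0.5495  0.2004  0.8541 -0.544   0.2012] 2
[array([ 0.615 , -0.1007,  0.064 ]), array([0.6189, 0.0392, 0.064 ])]
[array([ 0.6234, -0.1187,  0.064 ]), array([0.6187, 0.0275, 0.064 ]), array([ 0.6117, -0.14  ,  0.0875])]
```

```bash
cat >> h.py <<'E'
def tgt(pos,yaw=None):
    o=get_obs();r=R.from_quat(o["tool_rot"]);d=r.inv().apply(np.array(pos)-o["eef_pos"])*100
    X=r.as_matrix()[:,0];cur=np.rad2deg(np.arctan2(X[1],X[0]));tilt=np.rad2deg(np.arccos(-r.as_matrix()[2,2]))
    s=None if yaw is None else (cur-yaw+180)%360-180
    print("pos",o["eef_pos"],"yaw %.2f tilt %.2f"%(cur,tilt),"slide",d.round(2),"spin",s,"F",o["ft_force"],"w",o["grip_width"],"t",o["clock"],"j",np.rad2deg(o["joint_pos"]).round(0))
E
python3 -c "
from h import *
tgt([.609,-.235,.27],-1.1)"
```

```text
pos [ 0.1236 -0.4845  0.2313] yaw 14.31 tilt 0.00 slide [ 53.2  -12.18  -3.87] spin 15.411476394989052 F [ 0.2299  0.0972 -0.0141] w 0.085313684172848 t 1.3 j [-76.  14.   0.  77.  -0.  90.]
```

Emit:
arm_command([
  [0,0,-4],
  [6,-1.4,-4],
  [12,-2.8,-4],
  [18,-4.2,-4],
  [24,-5.6,-4],
], spin=[0,4,8,12,15.4], jaw=0)

```text
clock: 1.92
eef_pos: [0.3439, -0.37, 0.2715]
tool_rot: [1.0, -0.011, 0.0, 0.0]
ft_force: [0.1, -1.2, -0.6]
grip_width: -0.0
grasp_force: 0.0
```

```bash
python3 -c "
from h import *
tgt([.609,-.235,.2],-1.1)"
```

```text
pos [ 0.3439 -0.37    0.2715] yaw -1.23 tilt 0.05 slide [ 26.21 -14.07   7.16] spin -0.1302441912473853 F [ 0.0874 -1.2062 -0.5702] w -2.913748838012393e-05 t 1.925 j [-47.  14.   6.  82.  -0. 134.]
```

Emit:
arm_command([
  [5.2,-2.8,0],
  [10.4,-5.6,0],
  [15.6,-8.4,1],
  [20.8,-11.2,4],
  [26.2,-14.1,7],
], spin=[0,0,0,0,0])

```text
clock: 2.55
eef_pos: [0.6011, -0.2378, 0.205]
tool_rot: [1.0, -0.009, 0.0, 0.0]
ft_force: [-0.5, -1.1, 0.4]
grip_width: 0.0002
grasp_force: 0.0
```

```bash
python3 -c "
from h import *
tgt([.609,-.235,.068],-1.1)
p=camera('wrist');save(p,'w1.png');print(p['intrinsics'],p['rvec'],p['tvec'])
for t in ['stop_face','board_end','socket']: print(t,landmark_of(p,t))"
```

```text
pos [ 0.6011 -0.2378  0.205 ] yaw -1.08 tilt 0.06 slide [ 0.77 -0.31 13.7 ] spin 0.02213148123652786 F [-0.5239 -1.077   0.4384] w 0.0002389742605763237 t 2.55 j [-22.  32.  23.  81.  -0. 160.]
[[325.1923   0.     283.6261]
 [  0.     325.1923 207.388 ]
 [  0.       0.       1.    ]] [-2.0308  2.0681  0.3346] [-0.2269  0.5422  0.5474]
stop_face [{'centre': [148.1, 185.5], 'confidence': 0.75}]
board_end [{'centre': [37.1, 179.7], 'confidence': 0.74}]
socket [{'centre': [41.9, 181.2], 'confidence': 0.22}]
```

View pics/w1.png

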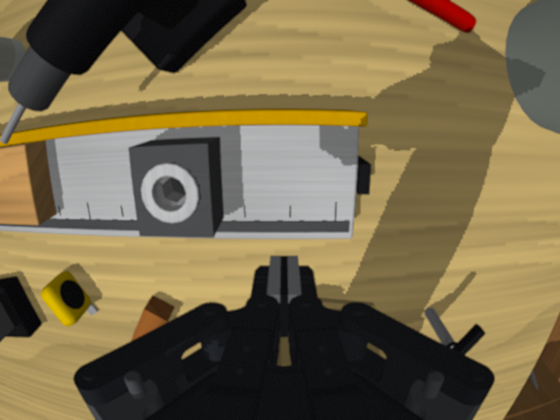

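The wrist picture shows the stop at (178,187) with its socket at (168,190). The board end is at (50,185) and the shut fingers at (285,262), clear of the bed.

Emit:
arm_command([
  [0,0,5],
  [0,0,10],
  [0,0,14],
  [0,-1,14],
  [0,-1,14],
], spin=[0,0,0,0,0])

```text
clock: 3.38
eef_pos: [0.6005, -0.2292, 0.0684]
tool_rot: [1.0, -0.01, 0.002, 0.001]
ft_force: [0.3, -0.4, 1.7]
grip_width: -0.0003
grasp_force: 0.0
```

Emit:
arm_command([
  [0,-1,0],
  [0,-2,0],
  [0,-3,0],
  [0,-4,0],
  [0,-4.5,0],
], spin=[0,0,0,0,0])

```text
clock: 4.0
eef_pos: [0.6006, -0.1864, 0.0661]
tool_rot: [1.0, -0.01, 0.0, 0.004]
ft_force: [-1.4, -10.2, 0.2]
grip_width: 0.0001
grasp_force: 5.1
```

Emit:
arm_command([
  [0,-0.8,0],
  [0,-1.6,0],
  [0,-2.4,0],
  [0,-3.2,0],
  [0,-4,0],
], spin=[0,0,0,0,0])

```text
clock: 4.62
eef_pos: [0.6014, -0.1473, 0.0661]
tool_rot: [1.0, -0.011, 0.0, 0.004]
ft_force: [-0.9, -9.3, 1.4]
grip_width: 0.0
grasp_force: 5.1
```

```bash
cat >> h.py <<'E'
def gap(tag=None):
    # stop / board top rects in the bed frame direction, from scene and side clouds
    a=np.deg2rad(-1.1);y=np.array([-np.sin(a),np.cos(a)])
    for n in("scene","side"):
        p=camera(n)
        if tag: save(p,n+tag+".png")
        w,c=sel(p,[.585,-.3,.093],[.645,.2,.0985]);g=np.abs(c[:,0]-c[:,2])<25
        b,cb=sel(p,[.59,-.1,.080],[.66,.3,.0865]);gb=(cb[:,0]>cb[:,2]+40)
        print(n,"stop y",np.percentile(w[g][:,:2]@y,[1,99]),"board y",np.percentile(b[gb][:,:2]@y,[1,99]),g.sum(),gb.sum())
E
python3 -c "
from h import *
tgt([.6,-.1,.068],-1.1);gap()"
```

```text
pos [ 0.6014 -0.1473  0.0661] yaw -1.25 tilt 0.43 slide [-0.24 -4.72 -0.23] spin -0.14530570297785061 F [-0.8636 -9.3485  1.3588] w 3.692636955654843e-05 t 4.625 j [-14.  33.   5.  61.  -0. 168.]
scene stop y [-0.1486 -0.0524] board y [0.0427 0.2186] 208 958
side stop y [-0.1311 -0.0497] board y [0.045  0.2212] 256 2338
```

Emit:
arm_command([
  [0,-1,0],
  [0,-2,0],
  [0,-3,0],
  [0,-4,0],
  [0,-5,0],
], spin=[0,0,0,0,0])

```text
clock: 5.35
eef_pos: [0.6023, -0.0972, 0.0661]
tool_rot: [1.0, -0.011, 0.0, 0.004]
ft_force: [-0.5, -9.6, 2.0]
grip_width: 0.0004
grasp_force: 5.2
```

Emit:
arm_command([
  [0,-0.8,0],
  [0,-1.6,0],
  [0,-2.4,0],
  [0,-2.9,0],
  [0,-2.9,0],
], spin=[0,0,0,0,0])

```text
clock: 5.98
eef_pos: [0.6029, -0.0673, 0.066]
tool_rot: [1.0, -0.01, 0.0, 0.003]
ft_force: [-0.3, -7.7, 2.4]
grip_width: -0.0002
grasp_force: 3.9
```

```bash
python3 -c "
from h import *
tgt([.6,-.1,.068],-1.1);gap('2')
a=cv2.imread('pics/scene2.png')[180:280,240:400];b=cv2.imread('pics/side2.png')[140:240,170:330]
cv2.imwrite('pics/gap2.png',np.hstack([cv2.resize(a,(400,250),interpolation=2),cv2.resize(b,(400,250),interpolation=2)]))"
```

```text
pos [ 0.6029 -0.0673  0.066 ] yaw -1.18 tilt 0.34 slide [-0.22  3.28 -0.18] spin -0.0838862043378299 F [-0.2544 -7.6688  2.3597] w -0.0002484114198614319 t 5.975 j [ -6.  32.   2.  60.  -0. 175.]
scene stop y [-0.0695  0.0278] board y [0.0444 0.2179] 155 942
side stop y [-0.053   0.0294] board y [0.0452 0.2213] 262 2341
```

View pics/gap2.png

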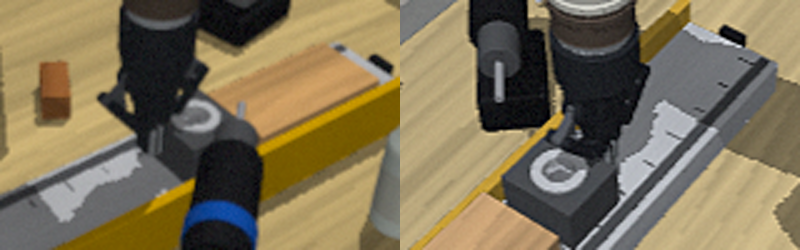

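The gap picture shows about 14 mm still open between the stop and the board, and the finger is against the stop's rear face. I'll close it gently.

Emit:
arm_command([
  [0,-0.3,0],
  [0,-0.6,0],
  [0,-0.8,0],
  [0,-1.0,0],
  [0,-1.0,0],
], spin=[0,0,0,0,0])

```text
clock: 6.7
eef_pos: [0.6031, -0.058, 0.066]
tool_rot: [1.0, -0.011, 0.0, 0.003]
ft_force: [-0.7, -9.5, 2.1]
grip_width: 0.0004
grasp_force: 4.6
```

```bash
cat >> h.py <<'E'
def gap2(tag=None):
    a=np.deg2rad(-1.1);y=np.array([-np.sin(a),np.cos(a)])
    p=camera("side")
    if tag: save(p,"side%s.png"%tag)
    w=cloud(p);Y=w[...,:2]@y;c=p["pixels"].astype(int);wood=(c[...,0]-c[...,2]>40);dark=np.abs(c[...,0]-c[...,2])<25
    X=(w[...,0]>.585)&(w[...,0]<.645)&(Y>-.05)&(Y<.25)
    f=X&dark&(w[...,2]>.0865)&(w[...,2]<.0935)&(Y>0); t=X&wood&(abs(w[...,2]-.083)<.002)
    # edges per x-strip
    e=[];s=[]
    for x in np.arange(.585,.645,.005):
        m=(w[...,0]>=x)&(w[...,0]<x+.005)
        if (m&t).any(): e.append(Y[m&t].min())
        if (m&f).any(): s.append(np.median(Y[m&f]))
    E=Y[t].max()
    print("face",np.round(np.median(s),4),"board near edge",np.round(np.median(e),4),"far",np.percentile(Y[t],99.5).round(4),f.sum(),t.sum(),"t",get_obs()["clock"])
    m=X&(w[...,2]>.046)&(w[...,2]<.08)&(Y<.06)&(Y>0);print("  below-top pts",m.sum(), Y[m].min() if m.any() else None)
E
python3 -c "
from h import *
tgt([.6,-.1,.068],-1.1);gap2('3')
b=cv2.imread('pics/side3.png')[140:240,170:330]
cv2.imwrite('pics/gap3.png',cv2.resize(b,(800,500),interpolation=2))"
```

```text
pos [ 0.6031 -0.058   0.066 ] yaw -1.22 tilt 0.39 slide [-0.22  4.21 -0.17] spin -0.12015092258403115 F [-0.6611 -9.4684  2.0563] w 0.000447975941367372 t 6.7 j [ -5.  32.   2.  60.  -0. 176.]
face 0.0375 board near edge 0.044 far 0.2213 45 1845 t 6.75
  below-top pts 37 0.0015331701762666655
```

View pics/gap3.png

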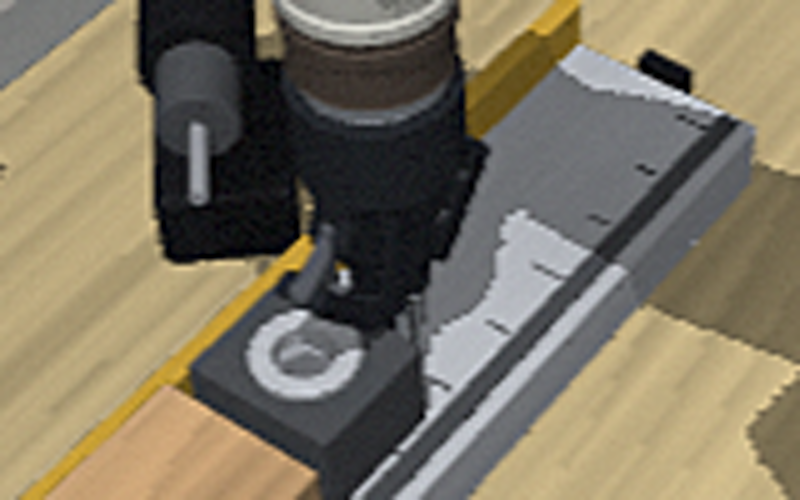

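The picture shows a few millimetres left.

Emit:
arm_command([
  [0,-0.05,0],
  [0,-0.1,0],
  [0,-0.15,0],
  [0,-0.2,0],
  [0,-0.25,0],
], spin=[0,0,0,0,0])

```text
clock: 7.38
eef_pos: [0.6031, -0.0558, 0.066]
tool_rot: [1.0, -0.011, 0.0, 0.004]
ft_force: [-0.1, -9.7, 1.7]
grip_width: -0.0002
grasp_force: 5.0
```

```bash
python3 -c "
from h import *
print(get_obs()['ft_force'],get_obs()['eef_pos']);gap2();print(get_obs()['ft_force'])"
```

```text
[-0.0579 -9.6906  1.7069] [ 0.6031 -0.0558  0.066 ]
face 0.0402 board near edge 0.0442 far 0.2218 45 1841 t 7.425
  below-top pts 17 0.0016735053973736523
[ -0.5522 -10.2954   2.6531]
```

Emit:
arm_command([
  [0,-0.02,0],
  [0,-0.04,0],
  [0,-0.06,0],
  [0,-0.08,0],
  [0,-0.1,0],
], spin=[0,0,0,0,0])

```text
clock: 8.05
eef_pos: [0.6032, -0.0548, 0.066]
tool_rot: [1.0, -0.011, 0.0, 0.004]
ft_force: [-0.4, -10.1, 2.5]
grip_width: -0.0003
grasp_force: 5.0
```

```bash
python3 -c "
from h import *
print(get_obs()['ft_force'],get_obs()['eef_pos']);gap2('4');print(get_obs()['ft_force'])
b=cv2.imread('pics/side4.png')[190:240,180:260]
cv2.imwrite('pics/gap4.png',cv2.resize(b,(800,500),interpolation=2))"
```

```text
[ -0.3592 -10.0615   2.4734] [ 0.6032 -0.0548  0.066 ]
face 0.0406 board near edge 0.0442 far 0.2217 56 1853 t 8.1
  below-top pts 9 0.001145737698244291
[ 0.0728 -9.4627  1.6068]
```

View pics/gap4.png

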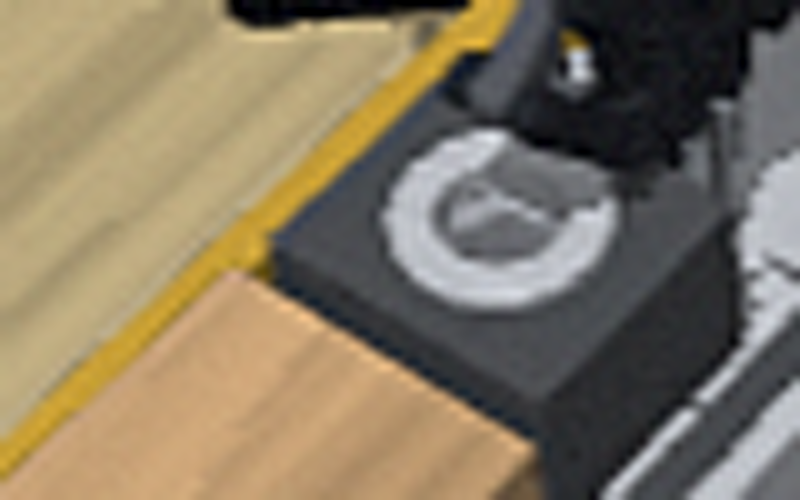

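The board's end edge now meets the stop's face in the view, and any remaining gap is below what shows. I'll feel for contact by force.

Emit:
arm_command([
  [0,-0.02,0],
  [0,-0.04,0],
  [0,-0.06,0],
  [0,-0.08,0],
  [0,-0.1,0],
], spin=[0,0,0,0,0])

```text
clock: 8.72
eef_pos: [0.6032, -0.0538, 0.0661]
tool_rot: [1.0, -0.011, 0.0, 0.004]
ft_force: [-0.7, -10.6, 1.5]
grip_width: 0.0003
grasp_force: 5.0
```

```bash
python3 -c "
from h import *
F=[]
print(get_obs()['eef_pos'])
for i in range(4): F.append(get_obs()['ft_force'][1]);gap2()
print(np.array(F))"
```

```text
[ 0.6032 -0.0538  0.0661]
face 0.0419 board near edge 0.0435 far 0.2216 54 1860 t 8.775
  below-top pts 10 1.4396515961801385e-05
face 0.0417 board near edge 0.0433 far 0.2217 59 1844 t 8.825
  below-top pts 9 0.0003642847778694322
face 0.0416 board near edge 0.0434 far 0.2217 53 1813 t 8.875
  below-top pts 7 0.00010763375011176287
face 0.0421 board near edge 0.0436 far 0.2218 53 1835 t 8.925
  below-top pts 9 0.00028334235744810357
[-10.5897  -9.6712  -9.2193  -9.4268]
```

Emit:
arm_command([
  [0,-0.02,0],
  [0,-0.04,0],
  [0,-0.06,0],
  [0,-0.08,0],
  [0,-0.1,0],
], spin=[0,0,0,0,0])

```text
clock: 9.55
eef_pos: [0.6032, -0.0535, 0.0661]
tool_rot: [1.0, -0.011, 0.0, 0.004]
ft_force: [-0.7, -12.5, 1.3]
grip_width: -0.0
grasp_force: 6.1
```

```bash
python3 -c "
from h import *
F=[]
print(get_obs()['eef_pos'])
for i in range(3): F.append(get_obs()['ft_force'][1]);gap2()
print(np.array(F))"
```

```text
[ 0.6032 -0.0535  0.0661]
face 0.042 board near edge 0.0432 far 0.2215 58 1852 t 9.6
  below-top pts 9 0.0005290360896961651
face 0.0419 board near edge 0.0432 far 0.2217 55 1887 t 9.65
  below-top pts 9 0.0002398734354493397
face 0.0418 board near edge 0.0431 far 0.222 57 1853 t 9.7
  below-top pts 8 0.001765530995066024
[-12.4804 -12.034  -11.8987]
```

Contact: the force rose from 10 to 12.5 N and the motion stalled. Now I'll back off and go to the key.

Emit:
arm_command([
  [0,1.5,0],
  [0,3.5,0],
  [0,3.5,-6],
  [0,3.5,-12],
  [0,3.5,-17],
], spin=[0,0,0,0,0], jaw=4.5)

```text
clock: 10.32
eef_pos: [0.6025, -0.0849, 0.2379]
tool_rot: [1.0, -0.01, 0.001, -0.0]
ft_force: [1.4, -0.7, 0.5]
grip_width: 0.045
grasp_force: 0.0
```

```bash
python3 -c "
from h import *
tgt([.40,-.283,.27],81);gap2()
p=camera('wrist');save(p,'w2.png');np.savez('w2.npz',**{k:np.array(v) for k,v in p.items()})"
```

```text
pos [ 0.6025 -0.0849  0.2379] yaw -1.11 tilt 0.09 slide [-19.85  20.2   -3.24] spin -82.11048848530217 F [ 1.3964 -0.704   0.4603] w 0.04501080503818563 t 10.325 j [ -8.  26.  19.  83.   0. 173.]
face 0.0424 board near edge 0.0439 far 0.222 54 1857 t 10.375
  below-top pts 9 0.0013921373188482756
```

View pics/w2.png

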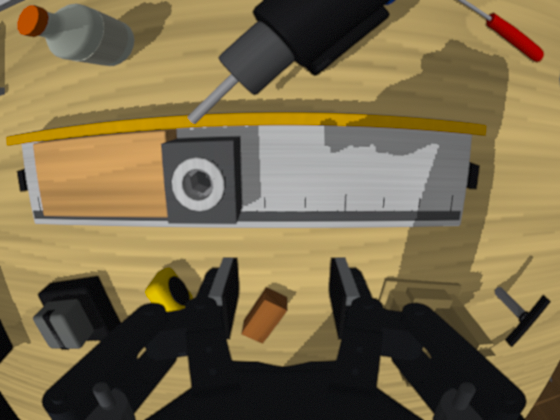

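```bash
cat >> h.py <<'E'
def wcloud(p):
    K=np.array(p["intrinsics"],float);v,u=np.mgrid[0:420,0:560]
    n=cv2.fisheye.undistortPoints(np.stack([u,v],-1).reshape(-1,1,2).astype(float),K,np.zeros(4)).reshape(420,560,2)
    z=p["range_z"];c=np.dstack([n*z[...,None],z]);Rm=cv2.Rodrigues(np.array(p["rvec"],float))[0]
    w=(c-np.array(p["tvec"]).ravel())@Rm;w[z==0]=np.nan
    return w
def wproj(p,P):
    return cv2.fisheye.projectPoints(np.array(P,float).reshape(-1,1,3),np.array(p["rvec"],float).reshape(3,1),np.array(p["tvec"],float).reshape(3,1),np.array(p["intrinsics"],float),np.zeros(4))[0].reshape(-1,2)
E
python3 - <<'E'
from h import *
p=load("w2.npz");w=wcloud(p);c=p["pixels"].astype(int)
print("stop",w[150,230],w[215,230],"tip",w[118,195],w[112,202],w[95,222],w[70,240])
m=np.all((w>[.66,-.2,.08])&(w<[.8,.05,.3]),-1);q=w[m]
for x in np.arange(.66,.8,.01):
    k=(q[:,0]>x)&(q[:,0]<=x+.01)
    if k.sum():print(x.round(2),k.sum(),q[k].min(0),q[k].max(0))
m=np.all((w>[.5,-.1,.0995])&(w<[.7,.1,.106]),-1)&(c.min(-1)>120);print("rim",m.sum(),rect(w[m]),np.median(w[m],0))
m=np.all((w>[.5,-.1,.09])&(w<[.7,.1,.0995]),-1)&(c.max(-1)<120);print("stoptop",m.sum(),rect(w[m]),np.median(w[m][:,2]))
m=np.all((w>[.5,0,.079])&(w<[.7,.25,.087]),-1)&(c[...,0]-c[...,2]>40);print("board",m.sum(),rect(w[m]))
m=np.all((w>[.3,-.4,.1])&(w<[.5,-.15,.2]),-1);print("rack/key",m.sum(),w[m].min(0) if m.any() else 0,w[m].max(0) if m.any() else 0)
E
```

```text
stop [ 0.6479 -0.0375  0.0986] [ 0.5858 -0.0338  0.0989] tip [ 0.6803 -0.0233  0.1603] [ 0.6843 -0.0288  0.1604] [ 0.6957 -0.0434  0.1581] [ 0.7108 -0.0591  0.1761]
0.66 193 [0.6601 0.0289 0.0803] [0.6697 0.0499 0.0858]
0.67 34 [ 0.6766 -0.0247  0.1542] [ 0.6799 -0.0187  0.1611]
0.68 211 [ 0.68   -0.0371  0.1555] [ 0.69   -0.0176  0.1614]
0.69 327 [ 0.69   -0.0729  0.1549] [ 0.6999 -0.0269  0.1705]
0.7 752 [ 0.7    -0.0848  0.1555] [ 0.71   -0.0387  0.1773]
0.71 1175 [ 0.71   -0.1103  0.1451] [ 0.72   -0.0443  0.1775]
0.72 1619 [ 0.72   -0.1207  0.1428] [ 0.73   -0.0423  0.1841]
0.73 1601 [ 0.73   -0.1326  0.1526] [ 0.74   -0.0502  0.1865]
0.74 1617 [ 0.74   -0.1442  0.1514] [ 0.75   -0.0623  0.187 ]
0.75 1329 [ 0.75   -0.1555  0.1472] [ 0.76   -0.0666  0.1867]
0.76 149 [ 0.76   -0.17    0.1466] [ 0.7694 -0.0708  0.1771]
0.77 1 [ 0.7701 -0.171   0.156 ] [ 0.7701 -0.171   0.156 ]
rim 1390 (array([617.5,  -4.9]), array([50.6, 50. ]), 35.72) [ 0.6182 -0.0061  0.102 ]
stoptop 3757 (array([617.5,  -4.8]), array([70.9, 80.6]), 88.59) 0.09807051522897214
board 10204 (array([625.9, 120. ]), array([180.9,  90.4]), 88.94)
rack/key 648 [ 0.3843 -0.3435  0.1001] [ 0.437  -0.2223  0.1506]
```

Emit:
arm_command([
  [-3.5,3.5,-2],
  [-7.5,7.6,-3],
  [-11.5,11.7,-3],
  [-15.6,15.9,-3],
  [-19.8,20.2,-3],
], spin=[-10,-20,-30,-40,-50])

```text
clock: 11.05
eef_pos: [0.4024, -0.2804, 0.2648]
tool_rot: [0.912, 0.41, -0.0, -0.0]
ft_force: [0.3, -0.0, -0.1]
grip_width: 0.045
grasp_force: 0.0
```

Emit:
arm_command([
  [0,0,0],
  [0,0,0],
  [0,0,0],
  [0,0,0],
  [0,0,0],
], spin=[-10,-20,-30,-32,-32])

```text
clock: 11.68
eef_pos: [0.404, -0.2792, 0.265]
tool_rot: [0.766, 0.643, -0.0, -0.0]
ft_force: [0.7, 0.4, 0.3]
grip_width: 0.0449
grasp_force: 0.0
```

Run:
```python
from h import *
tgt([.40,-.283,.2],81)
p=camera('wrist');save(p,'w3.png');np.savez('w3.npz',**{k:np.array(v) for k,v in p.items()})
print(landmark_of(p,"key"))
w=wcloud(p);c=p["pixels"].astype(int)
m=np.all((w>[.3,-.4,.152])&(w<[.5,-.15,.165]),-1);print("handle",m.sum(),rect(w[m]),np.median(w[m],0))
m=np.all((w>[.3,-.4,.13])&(w<[.5,-.15,.151]),-1)&(c[...,0]-c[...,2]>30);print("rack",m.sum(),rect(w[m]))
```

```text
pos [ 0.404  -0.2792  0.265 ] yaw 79.97 tilt 0.05 slide [-0.44 -0.32  6.5 ] spin -1.0302032845400504 F [0.6691 0.3822 0.2513] w 0.044880528093340304 t 11.675 j [-35.  12.   3.  81.   0.  65.]
[{'centre': [308.7, 275.2], 'confidence': 0.71}, {'centre': [283.1, 173.2], 'confidence': 0.66}, {'centre': [174.7, 251.1], 'confidence': 0.57}]
handle 2673 (array([ 395.5, -281.2]), array([119.3,  26. ]), 80.34) [ 0.4012 -0.276   0.1577]
rack 2567 (array([ 403.3, -280.5]), array([115.7,  56.4]), 80.46)
```

View pics/w3.png

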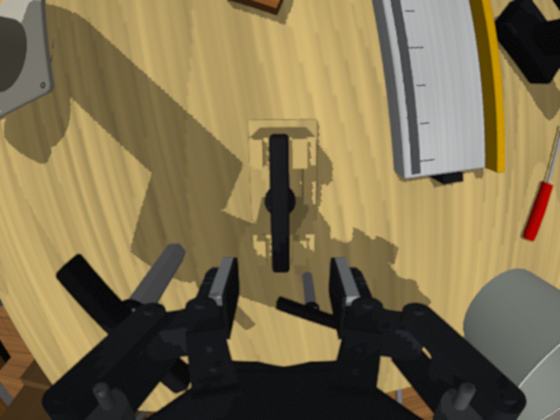

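The picture shows the middle key's handle from (280,136) to (281,272), with a round hub at (280,202). I'll check the hub's height and the exact handle pose.

Run:
```python
from h import *
p=load("w3.npz");w=wcloud(p);c=p["pixels"].astype(int)
print("row202",[ (u,w[202,u].round(4).tolist(),c[202,u].tolist()) for u in (262,266,270,276,280,284,290,294,298)])
m=np.zeros((420,560),bool);m[132:276,262:302]=1
m&=(c.max(-1)<70)&(w[...,2]>.15)&(w[...,2]<.165)
print("z",np.percentile(w[m][:,2],[2,25,50,75,98]));print("all",rect(w[m]))
hub=m.copy();hub[:186]=0;hub[218:]=0;n=m&~hub;print("nohub",rect(w[n]),"hub",rect(w[hub]))
q=w[n];a=np.deg2rad(80.3)
for yw in(-10.5,-10,-9.5,-9,-8.5): print(yw,fit(q,yw))
```

```text
row202 [(262, [0.3725, -0.3103, 0.0348], [116, 101, 63]), (266, [0.3885, -0.2812, 0.1354], [23, 24, 28]), (270, [0.394, -0.2754, 0.1565], [23, 24, 24]), (276, [0.399, -0.2757, 0.1584], [26, 26, 29]), (280, [0.4021, -0.2767, 0.157], [25, 25, 28]), (284, [0.4053, -0.2771, 0.1575], [24, 26, 27]), (290, [0.4093, -0.2851, 0.1346], [14, 14, 15]), (294, [0.4128, -0.2851, 0.1364], [24, 24, 25]), (298, [0.4153, -0.3171, 0.037], [89, 78, 48])]
z [0.1556 0.1573 0.1578 0.1583 0.1592]
all (array([ 400.5, -281.5]), array([118.3,  15.9]), 81.08)
nohub (array([ 400.8, -281.5]), array([118.2,  15.3]), 80.74) hub (array([ 400.9, -276.2]), array([27. , 15.4]), 80.24)
-10.5 (array([ 0.401 , -0.2811]), [np.float64(0.015616995110935006), np.float64(0.11595364960785903)])
-10 (array([ 0.4011, -0.2811]), [np.float64(0.01523985740513234), np.float64(0.11598379298725717)])
-9.5 (array([ 0.401 , -0.2811]), [np.float64(0.014934690399468487), np.float64(0.11598847663060194)])
-9 (array([ 0.4009, -0.2811]), [np.float64(0.014925412838678376), np.float64(0.11599634662368882)])
-8.5 (array([ 0.4008, -0.281 ]), [np.float64(0.015237176762618598), np.float64(0.1159865957604547)])
```

```bash
python3 -c "
from h import *
tgt([.4009,-.2812,.14],80.8)"
```

```text
pos [ 0.4041 -0.2792  0.2653] yaw 80.00 tilt 0.03 slide [-0.25 -0.28 12.53] spin -0.7964238218020796 F [ 0.2194 -0.8902 -0.0906] w 0.045121369586302945 t 11.775 j [-35.  12.   3.  81.   0.  65.]
```

Emit:
arm_command([
  [-0.25,-0.28,4],
  [-0.25,-0.28,8],
  [-0.25,-0.28,11],
  [-0.25,-0.28,12.5],
  [-0.25,-0.28,12.5],
], spin=[-0.8,-0.8,-0.8,-0.8,-0.8])

```text
clock: 12.4
eef_pos: [0.4006, -0.2809, 0.1399]
tool_rot: [0.761, 0.649, -0.0, -0.001]
ft_force: [-0.5, 0.0, 0.2]
grip_width: 0.0446
grasp_force: 0.0
```

```bash
python3 -c "
from h import *
tgt([.4009,-.2812,.14],80.8)"
```

```text
pos [ 0.4006 -0.2809  0.1399] yaw 80.87 tilt 0.10 slide [-0.02  0.03 -0.01] spin 0.06938208398170786 F [-0.4683  0.0113  0.2306] w 0.04459269503345568 t 12.4 j [-35.  16. -11.  63.   0.  64.]
```

Emit:
arm_command([
  [0,0,0],
  [0,0,0],
  [0,0,0],
  [0,0,0],
  [0,0,0],
], spin=[0,0,0,0,0], jaw=0)

```text
clock: 13.02
eef_pos: [0.4016, -0.2819, 0.1421]
tool_rot: [0.761, 0.649, 0.0, 0.001]
ft_force: [-1.0, 0.5, 5.8]
grip_width: 0.0145
grasp_force: 60.9
```

Emit:
arm_command([
  [0,0,-1],
  [0,0,-3],
  [0,0,-6],
  [0,0,-9.5],
  [0,0,-13],
], spin=[0,0,0,0,0])

```text
clock: 13.65
eef_pos: [0.4007, -0.2809, 0.2713]
tool_rot: [0.761, 0.649, -0.0, -0.001]
ft_force: [0.9, -0.8, -4.3]
grip_width: 0.014
grasp_force: 59.6
```

Run:
```python
from h import *
tgt([.6175,-.005,.272],80.8)
p=load("w2.npz");w=wcloud(p)
uv=wproj(p,[[.6175,-.005,.0875]])[0];print(uv,w[int(uv[1]),int(uv[0])])
# rectified top-down view of the socket at z=.0875, +y left->cols, +x up
g=np.linspace(-.02,.02,400);X,Y=np.meshgrid(.6175-g,-.005-g,indexing='ij')
def top(z):
    q=wproj(p,np.stack([X,Y,np.full_like(X,z)],-1).reshape(-1,3)).reshape(400,400,2).astype(np.float32)
    return cv2.remap(p["pixels"],q[...,0],q[...,1],cv2.INTER_CUBIC)
cv2.imwrite("pics/sock1.png",cv2.cvtColor(np.hstack([top(.0875),top(.0635)]),cv2.COLOR_RGB2BGR))
q=camera("scene");save(q,"s5.png");b=camera("side");save(b,"b5.png")
```

```text
pos [ 0.4007 -0.2809  0.2713] yaw 80.89 tilt 0.07 slide [30.67 17.04 -0.06] spin 0.09005858167802216 F [ 0.8946 -0.7818 -4.266 ] w 0.014045250175501374 t 13.65 j [-35.  12.   4.  82.   0.  64.]
[200.9275 180.8225] [0.6133 0.0021 0.0647]
```

View pics/sock1.png

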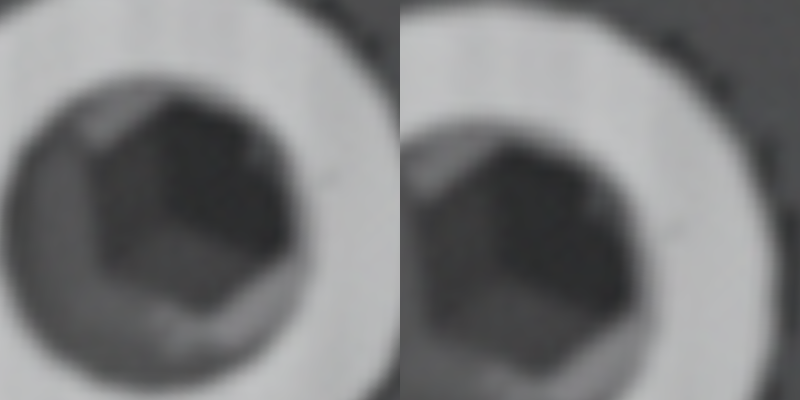

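The picture shows the hex mouth centred near (192,203), with vertices at (172,97), (92,155), (100,270), (210,310) and (295,250). That puts the flat normals near -23 degrees mod 60. I'll carry the key across, with a stop to look from straight above.

Run:
```python
from h import *
p=load("w3.npz");Rm=cv2.Rodrigues(p["rvec"])[0];o=-Rm.T@p["tvec"].ravel()
# pose at w3: pos .4040,-.2792,.265 yaw 80
a=np.deg2rad(79.97);X=np.array([np.cos(a),np.sin(a),0]);Y=np.array([np.sin(a),-np.cos(a),0]);d=o-[.404,-.2792,.265]
off=np.array([d@X,d@Y,-d[2]]);print("cam in tool",off,"axis",Rm[2]@X,Rm[2]@Y,Rm[2][2])
a=np.deg2rad(127.2);X=np.array([np.cos(a),np.sin(a),0]);Y=np.array([np.sin(a),-np.cos(a),0])
t=np.array([.6175,-.005,.272])-off[0]*X-off[1]*Y;t[2]=.272;print(t);tgt(t,127.2)
```

```text
cam in tool [ 0.0809  0.0008 -0.1437] axis -0.3144479215902843 -0.0009011131515946796 -0.9492742978731904
[ 0.6658 -0.07    0.272 ]
pos [ 0.4028 -0.2824  0.2745] yaw 80.89 tilt 0.45 slide [25.14 22.6   0.33] spin -46.31131254279228 F [ 0.7514 -0.934  -4.1237] w 0.0140786351250922 t 13.75 j [-35.  12.   4.  82.   0.  64.]
```

Emit:
arm_command([
  [3,2,0],
  [8,5.5,0],
  [13.5,9.2,0],
  [19,12.9,0],
  [24,16.3,0],
], spin=[-8,-17,-27,-37,-46.3])

```text
clock: 14.38
eef_pos: [0.5967, -0.0725, 0.2684]
tool_rot: [0.442, 0.897, -0.001, -0.001]
ft_force: [0.5, -2.0, -3.6]
grip_width: 0.0148
grasp_force: 59.1
```

Emit:
arm_command([
  [0,0,0],
  [0,0,0],
  [0,0,0],
  [0,0,0],
  [0,0,0],
], spin=[0,0,0,0,0])

```text
clock: 15.0
eef_pos: [0.5958, -0.0751, 0.271]
tool_rot: [0.445, 0.895, 0.0, 0.0]
ft_force: [0.5, -0.3, -3.5]
grip_width: 0.0143
grasp_force: 60.0
```

```bash
cat > sock.py <<'E'
from h import *
def sock(p,c0,tag,z=.0875):
    n=400;g=np.linspace(-.02,.02,n);X,Y=np.meshgrid(c0[0]-g,c0[1]-g,indexing='ij')
    q=wproj(p,np.stack([X,Y,np.full_like(X,z)],-1).reshape(-1,3)).reshape(n,n,2).astype(np.float32)
    im=cv2.remap(p["pixels"],q[...,0],q[...,1],cv2.INTER_CUBIC);G=cv2.GaussianBlur(cv2.cvtColor(im,cv2.COLOR_RGB2GRAY).astype(np.float32),(0,0),5)
    best=[]
    for th in np.arange(0,60,1.):
        for s in (20.4,):
          for cx in np.arange(-25,26,2.5):
            for cy in np.arange(-25,26,2.5):
                tot=0
                for k in range(6):
                    a=np.deg2rad(th+60*k);nx=np.array([-np.sin(a),-np.cos(a)])  # (col,row) of world dir a
                    tx=np.array([nx[1],-nx[0]]);r=s*5;t=np.linspace(-.45,.45,15)*r*1.1547
                    P=np.array([200+cx,200+cy])+t[:,None]*tx
                    i=(P+nx*(r+5)).astype(int);o=(P+nx*(r-5)).astype(int)
                    tot+=np.minimum(np.mean(G[i[:,1],i[:,0]]-G[o[:,1],o[:,0]]),25)
                best.append((tot,th,cx,cy))
    best.sort(reverse=True)
    for b in best[:4]: print("score %.1f flat normal %.1f  centre x %.4f y %.4f"%(b[0],b[1],c0[0]-b[3]*1e-4,c0[1]-b[2]*1e-4))
    _,th,cx,cy=best[0];v=[[200+cx-np.sin(np.deg2rad(th+30+60*k))*118,200+cy-np.cos(np.deg2rad(th+30+60*k))*118] for k in range(6)]
    im2=im.copy();cv2.polylines(im2,[np.array(v,np.int32)],True,(255,0,0),1)
    cv2.imwrite("pics/%s.png"%tag,cv2.cvtColor(np.hstack([im,im2]),cv2.COLOR_RGB2BGR))
if __name__=="__main__":
    sock(load("w2.npz"),(.6175,-.005),"x2")
    tgt([.6175,-.005,.272],127.2)
    p=camera("wrist");save(p,"w4.png");np.savez("w4.npz",**{k:np.array(v) for k,v in p.items()})
    sock(p,(.6175,-.005),"x4")
    w=wcloud(p);c=p["pixels"].astype(int)
    m=np.all((w>[.5,-.1,.0995])&(w<[.7,.1,.106]),-1)&(c.min(-1)>120);print("rim",m.sum(),rect(w[m]))
    cv2.imwrite("pics/v4.png",np.hstack([cv2.imread("pics/x4.png"),cv2.resize(cv2.imread("pics/w4.png"),(533,400))])[:, ::1]) if 0 else None
E
python3 sock.py
```

```text
score 119.2 flat normal 38.0  centre x 0.6173 y -0.0045
score 119.1 flat normal 37.0  centre x 0.6173 y -0.0047
score 119.1 flat normal 38.0  centre x 0.6173 y -0.0047
score 119.1 flat normal 35.0  centre x 0.6173 y -0.0047
pos [ 0.5958 -0.0751  0.271 ] yaw 127.09 tilt 0.04 slide [ 4.28  5.96 -0.1 ] spin -0.11014049402260184 F [ 0.4621 -0.3066 -3.4737] w 0.014259118424423968 t 15.0 j [-7. 25. 22. 87.  0. 46.]
score 121.4 flat normal 38.0  centre x 0.6173 y -0.0045
score 120.8 flat normal 37.0  centre x 0.6173 y -0.0045
score 120.7 flat normal 41.0  centre x 0.6173 y -0.0045
score 120.4 flat normal 38.0  centre x 0.6170 y -0.0045
rim 1359 (array([617.1,  -3.9]), array([50.2, 50.5]), 38.06)
```

View pics/x4.png

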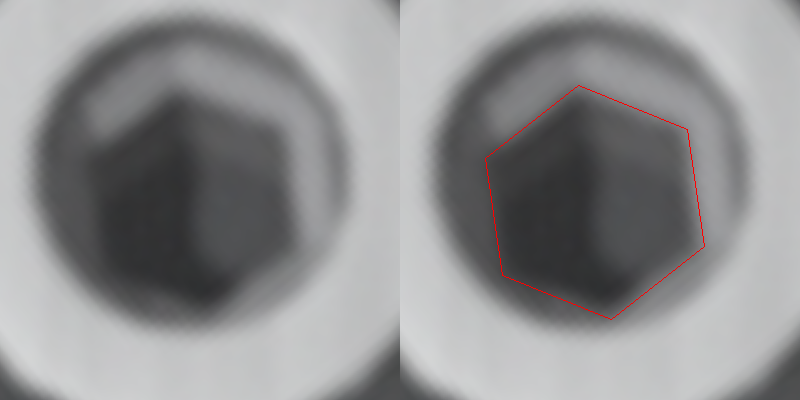

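The picture shows the fitted hex outline on the socket mouth, matching on all six sides: centre (0.6172, -0.0045), flat normal 38 degrees.

Emit:
arm_command([
  [1.5,2,0],
  [3,4,0],
  [4.3,5.95,0],
  [4.3,5.95,2],
  [4.3,5.95,3.4],
], spin=[-0.9,-0.9,-0.9,-0.9,-0.9])

```text
clock: 15.68
eef_pos: [0.6175, -0.0034, 0.2356]
tool_rot: [0.437, 0.899, -0.0, -0.0]
ft_force: [-0.1, -0.5, -4.5]
grip_width: 0.0147
grasp_force: 60.0
```

Run:
```python
from h import *
for i in range(3):
    p=camera("wrist");tgt([.6172,-.0045,.2],128)
save(p,"w5.png");np.savez("w5.npz",**{k:np.array(v) for k,v in p.items()})
# shank direction seen from scene & side: points of the key shank between boss and handle
for n in("scene","side"):
    q=camera(n);w,c=sel(q,[.58,-.045,.118],[.655,.04,.215])
    for z in np.arange(.118,.215,.016):
        k=(w[:,2]>z)&(w[:,2]<=z+.016)
        if k.sum()>3: print(n,z.round(3),k.sum(),w[k].min(0)[:2],w[k].max(0)[:2],np.median(w[k],0)[:2])
    save(q,n+"5.png")
a=cv2.imread("pics/side5.png")[60:260,170:330];cv2.imwrite("pics/v5.png",np.hstack([cv2.resize(a,(400,500),interpolation=2),cv2.resize(cv2.imread("pics/scene5.png")[100:300,210:370],(400,500),interpolation=2)]))
```

```text
pos [ 0.6165 -0.0037  0.2333] yaw 128.10 tilt 0.26 slide [-0.12  0.02  3.33] spin 0.09644401329461516 F [-1.7487  0.313  -6.1256] w 0.014075644849328401 t 15.725 j [-0. 28. 21. 83. -0. 52.]
pos [ 0.6163 -0.0039  0.2341] yaw 128.08 tilt 0.27 slide [-0.11  0.05  3.41] spin 0.07687215313433171 F [-0.7158  0.9808 -3.7095] w 0.014427024894868622 t 15.775 j [-0. 28. 21. 83. -0. 52.]
pos [ 0.6168 -0.0041  0.2354] yaw 128.06 tilt 0.16 slide [-0.06  0.01  3.54] spin 0.06276518577629986 F [ 0.5624  0.2112 -3.9302] w 0.014222225120194972 t 15.825 j [-0. 28. 21. 83. -0. 52.]
scene 0.118 43 [ 0.6208 -0.029 ] [ 0.6381 -0.0077] [ 0.6312 -0.0235]
scene 0.134 40 [ 0.6208 -0.0273] [ 0.6355 -0.0099] [ 0.6311 -0.0225]
scene 0.15 44 [ 0.6196 -0.027 ] [ 0.6342 -0.0058] [ 0.6303 -0.0215]
scene 0.166 49 [ 0.6189 -0.0245] [ 0.634  -0.0037] [ 0.6296 -0.0198]
scene 0.182 43 [ 0.6167 -0.023 ] [ 0.6327 -0.0025] [ 0.6278 -0.0179]
scene 0.198 29 [ 0.6175 -0.0219] [0.6316 0.0009] [ 0.6294 -0.0138]
side 0.118 39 [ 0.6153 -0.0245] [ 0.6303 -0.006 ] [ 0.6199 -0.0096]
side 0.134 38 [ 0.6151 -0.0166] [ 0.6302 -0.0049] [ 0.6179 -0.008 ]
side 0.15 39 [ 0.614  -0.0247] [ 0.6294 -0.0039] [ 0.6177 -0.0076]
side 0.166 21 [ 0.6115 -0.0212] [ 0.6184 -0.0064] [ 0.6148 -0.0113]
side 0.182 19 [ 0.612  -0.0196] [ 0.6176 -0.0069] [ 0.6136 -0.0105]
side 0.198 11 [ 0.6107 -0.0113] [ 0.6127 -0.007 ] [ 0.6114 -0.0091]
```

View pics/v5.png

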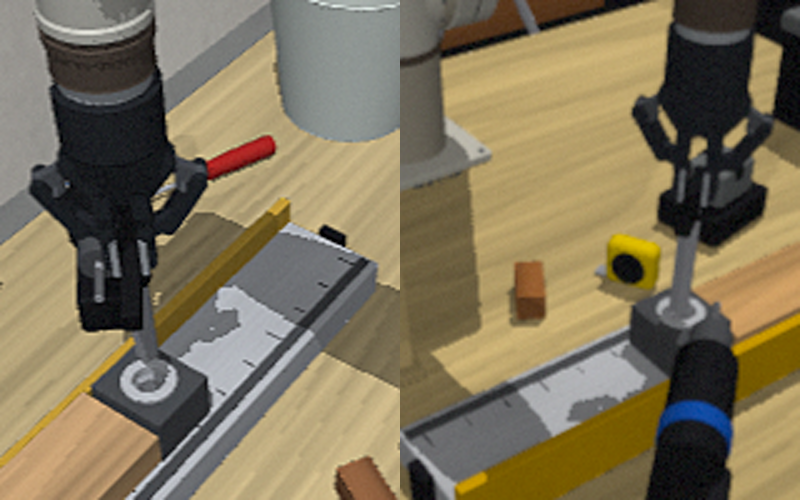

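The picture shows the shank leaning in the handle plane: it swung between the pads on the way. I'll fit its axis.

```bash
cat > axis.py <<'E'
from h import *
from scipy.optimize import least_squares
def axis(zlo=.118,zhi=.20,pivot=.02):
    o=get_obs();r=R.from_quat(o["tool_rot"]).as_matrix();T=o["eef_pos"];P=[];V=[]
    for n in("scene","side","wrist"):
        p=camera(n);w=(wcloud if n=="wrist" else cloud)(p);c=p["pixels"].astype(int)
        m=np.all((w>[T[0]-.035,T[1]-.035,zlo])&(w<[T[0]+.035,T[1]+.035,zhi]),-1)&(c.min(-1)>60)&(np.ptp(c,axis=-1)<30)
        P.append(w[m]);V.append(len(P[-1]))
    P=np.vstack(P);zm=.16
    def f(q): 
        d=P[:,:2]-(q[:2]+np.outer(P[:,2]-zm,q[2:])); return np.hypot(*d.T)-.010
    s=least_squares(f,[T[0],T[1],0,0],loss="soft_l1",f_scale=.001).x
    sl=np.array([s[2],s[3],0]);ht=T[2]+.0075
    at=lambda z:s[:2]+(z-zm)*s[2:]
    print("pts",V,"rms",np.sqrt(np.mean(np.minimum(abs(f(s)),.004)**2)),"tilt along toolX %.2f toolY %.2f deg"%tuple(np.rad2deg(sl@r[:,:2])),"axis at pads",at(ht),"at tip z %.4f"%(T[2]-.122),at(T[2]-.122),"TCP",T,"t",o["clock"])
axis()
E
python3 axis.py
```

```text
pts [216, 145, 0] rms 0.0012638268145108043 tilt along toolX 6.12 toolY 0.29 deg axis at pads [ 0.6198 -0.0068] at tip z 0.1150 [ 0.6279 -0.0181] TCP [ 0.6178 -0.0042  0.237 ] t 15.925
```

Emit:
arm_command([
  [0.6,0,0],
  [1.2,0,0],
  [1.7,0,0],
  [1.7,0,0.6],
  [1.7,0,1.2],
], spin=[0,0,0,0,0])

```text
clock: 16.7
eef_pos: [0.607, 0.0095, 0.224]
tool_rot: [0.438, 0.899, -0.0, 0.0]
ft_force: [-0.1, -0.5, -4.2]
grip_width: 0.0148
grasp_force: 60.1
```

```bash
python3 axis.py
```

```text
pts [196, 116, 0] rms 0.0011889872071006071 tilt along toolX 5.80 toolY 0.39 deg axis at pads [0.6089 0.0067] at tip z 0.1020 [ 0.6162 -0.0042] TCP [0.607  0.0095 0.224 ] t 16.7
```

Emit:
arm_command([
  [-0.1,0.05,0.5],
  [-0.1,0.05,1.0],
  [-0.1,0.05,1.5],
  [-0.1,0.05,1.9],
  [-0.1,0.05,1.9],
], spin=[0,0,0,0,0])

```text
clock: 17.48
eef_pos: [0.6078, 0.009, 0.205]
tool_rot: [0.438, 0.899, -0.0, -0.0]
ft_force: [0.5, -0.4, -3.9]
grip_width: 0.0144
grasp_force: 60.0
```

```bash
sed -i 's/^axis()/axis(.108,.185)/' axis.py; python3 axis.py; python3 -c "
from h import *
tgt([.6172,-.0045,.2],128)"
```

```text
pts [168, 96, 0] rms 0.0012210446735346982 tilt along toolX 6.54 toolY 0.40 deg axis at pads [0.6095 0.007 ] at tip z 0.0830 [ 0.6179 -0.0052] TCP [0.6078 0.009  0.205 ] t 17.475
pos [0.6082 0.009  0.2057] yaw 128.08 tilt 0.02 slide [-1.61 -0.13  0.57] spin 0.08439232504443339 F [-0.8693 -0.7028 -3.8934] w 0.014057288984836509 t 17.625 j [ 1. 27. 15. 78. -0. 53.]
```

Emit:
arm_command([
  [-0.3,0,0.1],
  [-0.6,0,0.2],
  [-0.9,0,0.3],
  [-1.2,0,0.3],
  [-1.5,0,0.3],
], spin=[0,0,0,0,0])

```text
clock: 18.25
eef_pos: [0.6177, -0.0019, 0.2059]
tool_rot: [0.437, 0.899, 0.002, 0.001]
ft_force: [-5.9, 2.7, 10.4]
grip_width: 0.0144
grasp_force: 62.5
```

```bash
python3 axis.py; python3 -c "
from h import *
tgt([.6172,-.0045,.2],128)"
```

```text
pts [143, 128, 0] rms 0.0010687614157964382 tilt along toolX 0.71 toolY 0.44 deg axis at pads [ 0.6183 -0.0035] at tip z 0.0839 [ 0.6185 -0.0053] TCP [ 0.6177 -0.0019  0.2059] t 18.25
pos [ 0.6176 -0.0019  0.2059] yaw 128.11 tilt 0.23 slide [-0.18 -0.2   0.59] spin 0.10960859713199511 F [-5.1117  2.4034  9.3341] w 0.014316005940792973 t 18.4 j [-0. 28. 17. 79.  0. 52.]
```

Emit:
arm_command([
  [0,-0.1,0],
  [0,-0.1,0.2],
  [0,-0.1,0.3],
  [0,-0.1,0.4],
  [0,-0.1,0.4],
], spin=[0,0,3,-3,0])

```text
clock: 19.02
eef_pos: [0.6167, -0.0025, 0.2001]
tool_rot: [0.438, 0.899, 0.001, 0.0]
ft_force: [-1.2, 3.0, -2.9]
grip_width: 0.0141
grasp_force: 60.8
```

```bash
python3 axis.py; python3 -c "
from h import *
tgt([.6172,-.0045,.2],128)"
```

```text
pts [129, 108, 0] rms 0.0010574203915017144 tilt along toolX 1.13 toolY 0.51 deg axis at pads [ 0.617  -0.0026] at tip z 0.0781 [ 0.6176 -0.0053] TCP [ 0.6167 -0.0025  0.2001] t 19.025
pos [ 0.6168 -0.0027  0.1987] yaw 128.15 tilt 0.10 slide [-0.17 -0.08 -0.13] spin 0.1528953317068158 F [-0.3433  3.5708 -2.4201] w 0.014093032382859477 t 19.175 j [-0. 28. 16. 78.  0. 52.]
```

It's in the hex. Going down.

Emit:
arm_command([
  [-0.1,0,0.3],
  [-0.1,0,0.7],
  [-0.1,0,1.0],
  [-0.1,0,1.3],
  [-0.1,0,1.4],
], spin=[0,0,0,0,0])

```text
clock: 19.8
eef_pos: [0.6177, -0.0043, 0.186]
tool_rot: [0.438, 0.899, 0.0, 0.001]
ft_force: [-3.4, 3.3, 7.7]
grip_width: 0.0142
grasp_force: 62.2
```

```bash
python3 -c "
from h import *
tgt([.6172,-.0045,.1855],128)"
```

```text
pos [ 0.6177 -0.0043  0.186 ] yaw 128.10 tilt 0.13 slide [ 0.02 -0.06  0.05] spin 0.09812826887161918 F [-3.4341  3.2549  7.735 ] w 0.014237134794393994 t 19.8 j [-0. 28. 15. 76. -0. 52.]
```

Fully seated. First quarter turn clockwise.

Emit:
arm_command([
  [0,-0.05,-0.05],
  [0,-0.05,-0.05],
  [0,-0.05,-0.05],
  [0,-0.05,-0.05],
  [0,-0.05,-0.05],
], spin=[9,18,27,36,45])

```text
clock: 20.42
eef_pos: [0.6178, -0.0045, 0.186]
tool_rot: [0.75, 0.662, 0.001, 0.001]
ft_force: [-1.5, 4.0, 1.9]
grip_width: 0.0146
grasp_force: 61.5
```

```bash
python3 -c "
from h import *
tgt([.6172,-.0045,.1855],38);print(get_obs()['ft_torque'])"
```

```text
pos [ 0.6178 -0.0045  0.186 ] yaw 82.84 tilt 0.16 slide [-0.01 -0.05  0.05] spin 44.84044237064296 F [-1.4927  3.9752  1.8517] w 0.014589756366437624 t 20.425 j [-0. 28. 15. 76.  0. 97.]
[1.1974 0.2427 0.2296]
```

Emit:
arm_command([
  [0,0,0],
  [0,0,0],
  [0,0,0],
  [0,0,0],
  [0,0,0],
], spin=[9,18,27,36,45])

```text
clock: 21.05
eef_pos: [0.6181, -0.005, 0.1861]
tool_rot: [0.946, 0.324, 0.002, 0.001]
ft_force: [0.1, 3.0, 2.1]
grip_width: 0.0145
grasp_force: 61.4
```

```bash
python3 -c "
from h import *
tgt([.6172,-.0045,.1855],38);print(get_obs()['ft_torque']);gap2()"
```

```text
pos [ 0.6181 -0.005   0.1861] yaw 37.83 tilt 0.22 slide [-0.04 -0.1   0.06] spin -0.1729669375326921 F [0.0893 2.9868 2.1101] w 0.014479866530156428 t 21.05 j [ -0.  28.  15.  76.  -0. 142.]
[0.7885 0.0059 0.1812]
face 0.0418 board near edge 0.0438 far 0.2219 45 1823 t 21.1
  below-top pts 0 None
```

First turn done at about 0.2 N m. Now let go, rise, and make a half turn back for a fresh hold, since the last joint is near its end.

Emit:
arm_command([
  [0,0,0],
  [0,0,0],
  [0,0,0],
  [0,0,-2],
  [0,0,-4],
], spin=[0,0,0,0,0], jaw=4.5)

```text
clock: 21.72
eef_pos: [0.6166, -0.0049, 0.225]
tool_rot: [0.945, 0.327, -0.001, 0.0]
ft_force: [-0.7, -1.0, -0.4]
grip_width: 0.0456
grasp_force: 0.0
```

```bash
cat > hand.py <<'E'
from h import *
def hand():
    p=camera("wrist");save(p,"wh%d.png"%p["shot"]);w=wcloud(p);c=p["pixels"].astype(int)
    m=np.all((w>[.55,-.075,.19])&(w<[.69,.065,.21]),-1)&(c.max(-1)<70)
    q=w[m];print("wrist handle",m.sum(),rect(q) if m.sum()>20 else "",np.percentile(q[:,2],[5,50,95]) if m.any() else "")
    for n in("scene","side"):
        p=camera(n);q,c=sel(p,[.55,-.075,.188],[.685,.065,.21]);g=c.max(-1)<80
        print(n,"handle",g.sum(),rect(q[g]) if g.sum()>10 else "",np.percentile(q[g][:,2],[5,50,95]) if g.any() else "")
tgt([.6172,-.0045,.186],38);hand()
E
python3 hand.py
```

```text
pos [ 0.6166 -0.0049  0.225 ] yaw 38.11 tilt 0.07 slide [0.08 0.   3.9 ] spin 0.11323085241224362 F [-0.6972 -1.0442 -0.4113] w 0.04563309685065767 t 21.725 j [ -0.  28.  19.  82.  -0. 141.]
wrist handle 4942 (array([618.5,  -4.6]), array([118.,  16.]), 38.38) [0.1997 0.2013 0.2024]
scene handle 351 (array([617.3,  -7.3]), array([117.8,  20. ]), 37.32) [0.1894 0.1983 0.2013]
side handle 502 (array([615.8,  -4. ]), array([116.5,  17.6]), 38.21) [0.1894 0.1993 0.2019]
```

Emit:
arm_command([
  [0,0,0],
  [0,0,0],
  [0,0,0],
  [0,0,0],
  [0,0,0],
], spin=[-10.5,-21,-31.5,-42,-52.5])

```text
clock: 22.5
eef_pos: [0.6162, -0.0047, 0.2234]
tool_rot: [0.701, 0.713, -0.001, -0.001]
ft_force: [0.9, 0.8, 0.2]
grip_width: 0.0452
grasp_force: 0.0
```

Emit:
arm_command([
  [0,0,0],
  [0,0,0],
  [0,0,0],
  [0,0,0],
  [0,0,0],
], spin=[-10.5,-21,-31.5,-42,-52.5])

```text
clock: 23.12
eef_pos: [0.6162, -0.0047, 0.2234]
tool_rot: [0.314, 0.95, -0.001, -0.001]
ft_force: [0.1, 0.3, 0.0]
grip_width: 0.0448
grasp_force: 0.0
```

Emit:
arm_command([
  [0,0,0],
  [0,0,0],
  [0,0,0],
  [0,0,0],
  [0,0,0],
], spin=[-10.5,-21,-31.5,-42,-52.5])

```text
clock: 23.75
eef_pos: [0.6162, -0.0047, 0.2234]
tool_rot: [-0.139, 0.99, 0.0, -0.001]
ft_force: [0.2, -0.9, 0.2]
grip_width: 0.0448
grasp_force: 0.0
```

Emit:
arm_command([
  [0,0,0],
  [0,0,0],
  [0,0,0],
  [0,0,0],
  [0,0,0],
], spin=[-10.5,-21,-22.5,-22.5,-22.5])

```text
clock: 24.38
eef_pos: [0.6167, -0.0046, 0.2247]
tool_rot: [-0.326, 0.946, 0.0, -0.0]
ft_force: [0.2, -0.2, -0.3]
grip_width: 0.0447
grasp_force: 0.0
```

```bash
python3 hand.py
```

```text
pos [ 0.6167 -0.0046  0.2247] yaw -141.99 tilt 0.03 slide [-0.05 -0.03  3.87] spin -179.99388415884397 F [ 0.2156 -0.1918 -0.2522] w 0.04470244196456834 t 24.375 j [ -0.  28.  19.  82.  -0. -38.]
wrist handle 5000 (array([617.5,  -5.6]), array([119.6,  16.1]), 38.01) [0.1997 0.2013 0.2024]
scene handle 353 (array([616.8,  -6.5]), array([117.6,  19.8]), 38.58) [0.1891 0.1981 0.2013]
side handle 486 (array([615.6,  -3.8]), array([116.4,  18.7]), 37.78) [0.1893 0.1989 0.2015]
```

The key stands upright and fully down, handle top at 0.201 m and yaw 38 degrees. Regrip and second quarter turn.

Emit:
arm_command([
  [0,-0.06,1.5],
  [0,-0.06,3],
  [0,-0.06,3.85],
  [0,-0.06,3.85],
  [0,-0.06,3.85],
], spin=[0,0,0,0,0])

```text
clock: 25.15
eef_pos: [0.6174, -0.005, 0.1868]
tool_rot: [-0.326, 0.945, -0.0, 0.0]
ft_force: [0.4, 0.0, 0.8]
grip_width: 0.0453
grasp_force: 0.0
```

Emit:
arm_command([
  [0,0,0],
  [0,0,0],
  [0,0,0],
  [0,0,0],
  [0,0,0],
], spin=[0,0,0,0,0], jaw=0)

```text
clock: 25.78
eef_pos: [0.6175, -0.0049, 0.1873]
tool_rot: [-0.326, 0.945, -0.0, 0.001]
ft_force: [-0.9, -0.5, 5.8]
grip_width: 0.014
grasp_force: 60.9
```

Emit:
arm_command([
  [0,0,0],
  [0,0,0],
  [0,0,0],
  [0,0,0],
  [0,0,0],
], spin=[9,18,27,36,45])

```text
clock: 26.4
eef_pos: [0.6174, -0.0052, 0.1873]
tool_rot: [0.063, 0.998, -0.0, 0.001]
ft_force: [-0.7, 0.3, 6.3]
grip_width: 0.0143
grasp_force: 60.9
```

```bash
python3 -c "
from h import *
tgt([.6172,-.0045,.1855],128);print(get_obs()['ft_torque'])"
```

```text
pos [ 0.6174 -0.0052  0.1873] yaw 172.82 tilt 0.06 slide [0.02 0.06 0.18] spin 44.81706121670237 F [-0.6581  0.3139  6.3226] w 0.014301915919684743 t 26.4 j [-0. 28. 15. 77. -0.  7.]
[0.0648 0.3575 0.2772]
```

Emit:
arm_command([
  [0,0,0],
  [0,0,0],
  [0,0,0],
  [0,0,0],
  [0,0,0],
], spin=[9,18,27,36,45])

```text
clock: 27.02
eef_pos: [0.6171, -0.0053, 0.1873]
tool_rot: [0.44, 0.898, -0.0, 0.0]
ft_force: [-2.4, 0.2, 5.6]
grip_width: 0.0142
grasp_force: 61.0
```

```bash
python3 -c "
from h import *
tgt([.6172,-.0045,.1855],128);print(get_obs()['ft_torque']);gap2()"
```

```text
pos [ 0.6171 -0.0053  0.1873] yaw 127.81 tilt 0.05 slide [0.05 0.06 0.18] spin -0.18662776461093245 F [-2.3709  0.1798  5.5533] w 0.014248372725723536 t 27.025 j [-0. 28. 15. 77. -0. 52.]
[-0.0663  0.5317  0.1719]
face 0.0421 board near edge 0.0436 far 0.222 44 1864 t 27.075
  below-top pts 0 None
```

Let go and take a fresh hold for the last turn.

Emit:
arm_command([
  [0,0,0],
  [0,0,0],
  [0,0,0],
  [0,0,0],
  [0,0,0],
], spin=[0,0,0,0,0], jaw=4.0)

```text
clock: 27.7
eef_pos: [0.6172, -0.005, 0.1864]
tool_rot: [0.438, 0.899, -0.0, -0.0]
ft_force: [-0.2, -0.1, -0.8]
grip_width: 0.0399
grasp_force: 0.0
```

Emit:
arm_command([
  [0,0,0],
  [0,0,0],
  [0,0,0],
  [0,0,0],
  [0,0,0],
], spin=[0,0,0,0,0], jaw=0)

```text
clock: 28.32
eef_pos: [0.6172, -0.0051, 0.1868]
tool_rot: [0.438, 0.899, 0.0, 0.0]
ft_force: [-0.8, -0.1, 2.2]
grip_width: 0.0143
grasp_force: 61.1
```

Emit:
arm_command([
  [0,0,0],
  [0,0,0],
  [0,0,0],
  [0,0,0],
  [0,0,0],
], spin=[5,10,15,20,24])

```text
clock: 28.95
eef_pos: [0.6171, -0.0051, 0.1868]
tool_rot: [0.616, 0.788, -0.0, 0.0]
ft_force: [-1.5, -1.3, 2.2]
grip_width: 0.0141
grasp_force: 61.1
```

```bash
python3 -c "
from h import *
tgt([.6172,-.0045,.1855],104);print(get_obs()['ft_torque'])"
```

```text
pos [ 0.6171 -0.0051  0.1868] yaw 103.97 tilt 0.02 slide [0.06 0.03 0.13] spin -0.026692896137092248 F [-1.4742 -1.3101  2.2425] w 0.014087697932532959 t 28.95 j [-0. 28. 15. 77. -0. 76.]
[-0.1146  0.331   0.2087]
```

Emit:
arm_command([
  [0,0,0],
  [0,0,0],
  [0,0,0],
  [0,0,0],
  [0,0,0],
], spin=[2,4,6,8,10])

```text
clock: 29.58
eef_pos: [0.6171, -0.0051, 0.1867]
tool_rot: [0.682, 0.731, 0.0, 0.0]
ft_force: [-1.9, -1.8, 4.1]
grip_width: 0.0142
grasp_force: 61.4
```

```bash
python3 -c "
from h import *
tgt([.6172,-.0045,.1855],94);print(get_obs()['ft_torque'])"
```

```text
pos [ 0.6171 -0.0051  0.1867] yaw 93.96 tilt 0.01 slide [0.06 0.01 0.12] spin -0.04001673114754567 F [-1.9355 -1.7752  4.0517] w 0.014236952734018912 t 29.575 j [-0. 28. 15. 77. -0. 86.]
[-0.1541  0.4372  0.2105]
```

Emit:
arm_command([
  [0,0,0],
  [0,0,0],
  [0,0,0],
  [0,0,0],
  [0,0,0],
], spin=[2,4,6,8,10])

```text
clock: 30.2
eef_pos: [0.6171, -0.005, 0.1867]
tool_rot: [0.743, 0.669, -0.0, 0.0]
ft_force: [-2.3, 0.2, 4.6]
grip_width: 0.0142
grasp_force: 61.5
```

```bash
python3 -c "
from h import *
tgt([.6172,-.0045,.1855],84);print(get_obs()['ft_torque'])"
```

```text
pos [ 0.6171 -0.005   0.1867] yaw 83.95 tilt 0.00 slide [0.05 0.   0.12] spin -0.04562438046252737 F [-2.3095  0.1579  4.5871] w 0.014208196035266723 t 30.2 j [-0. 28. 15. 77. -0. 96.]
[-0.1636  0.59    0.2017]
```

Emit:
arm_command([
  [0,0,0],
  [0,0,0],
  [0,0,0],
  [0,0,0],
  [0,0,0],
], spin=[1,2,3,4,5])

```text
clock: 30.82
eef_pos: [0.6171, -0.005, 0.1867]
tool_rot: [0.772, 0.636, 0.0, -0.0]
ft_force: [-2.1, -0.8, 4.2]
grip_width: 0.0147
grasp_force: 61.5
```

```bash
python3 -c "
from h import *
tgt([.6172,-.0045,.1855],79);print(get_obs()['ft_torque'])"
```

```text
pos [ 0.6171 -0.005   0.1867] yaw 78.99 tilt 0.00 slide [0.05 0.   0.12] spin -0.014351566259961146 F [-2.0834 -0.753   4.2488] w 0.01466571281766326 t 30.825 j [ -0.  28.  15.  77.   0. 101.]
[-0.1553  0.5629  0.1516]
```

Emit:
arm_command([
  [0,0,0],
  [0,0,0],
  [0,0,0],
  [0,0,0],
  [0,0,0],
], spin=[1,2,3,4,5])

```text
clock: 31.45
eef_pos: [0.6171, -0.0049, 0.1867]
tool_rot: [0.798, 0.602, 0.0, 0.0]
ft_force: [-2.2, -0.9, 5.1]
grip_width: 0.0145
grasp_force: 61.6
```

```bash
python3 -c "
from h import *
tgt([.6172,-.0045,.1855],74);print(get_obs()['ft_torque'])"
```

```text
pos [ 0.6171 -0.0049  0.1867] yaw 74.04 tilt 0.01 slide [ 0.04 -0.01  0.12] spin 0.036645425663976994 F [-2.1727 -0.8607  5.0643] w 0.014460443622993334 t 31.45 j [ -0.  28.  15.  77.   0. 106.]
[-0.1822  0.64    0.5008]
```

Emit:
arm_command([
  [0,0,0],
  [0,0,0],
  [0,0,0],
  [0,0,0],
  [0,0,0],
], spin=[1,2,3,4,5])

```text
clock: 32.08
eef_pos: [0.6172, -0.0048, 0.1867]
tool_rot: [0.824, 0.567, 0.0, 0.0]
ft_force: [-2.2, -0.2, 4.5]
grip_width: 0.0143
grasp_force: 62.5
```

```bash
python3 -c "
from h import *
tgt([.6172,-.0045,.1855],69);print(get_obs()['ft_torque'])"
```

```text
pos [ 0.6172 -0.0048  0.1867] yaw 69.12 tilt 0.01 slide [ 0.03 -0.01  0.12] spin 0.11609115287441796 F [-2.1708 -0.2025  4.4647] w 0.014319311009199271 t 32.075 j [ -0.  28.  15.  77.  -0. 110.]
[-0.2305  0.5434  1.0006]
```

Torque climbed to 1.0 N m: the screw is hard against its end. I'll press a touch more, relax the wind-up, and let go.

Emit:
arm_command([
  [0,0,0],
  [0,0,0],
  [0,0,0],
  [0,0,0],
  [0,0,0],
], spin=[2,3,3,3,3])

```text
clock: 32.7
eef_pos: [0.6173, -0.0048, 0.1867]
tool_rot: [0.838, 0.546, 0.0, 0.0]
ft_force: [-1.9, -1.5, 5.2]
grip_width: 0.0139
grasp_force: 63.9
```

```bash
python3 -c "
from h import *
tgt([.6172,-.0045,.1855],66);print(get_obs()['ft_torque'])"
```

```text
pos [ 0.6173 -0.0048  0.1867] yaw 66.18 tilt 0.02 slide [ 0.02 -0.02  0.12] spin 0.17511835399258757 F [-1.8532 -1.5208  5.1538] w 0.013884989994660956 t 32.7 j [ -0.  28.  15.  77.   0. 113.]
[-0.1727  0.5116  1.1866]
```

Emit:
arm_command([
  [0,0,0],
  [0,0,0],
  [0,0,0],
  [0,0,0],
  [0,0,0],
], spin=[-2,-4,-5,-5,-5])

```text
clock: 33.33
eef_pos: [0.6171, -0.005, 0.1867]
tool_rot: [0.814, 0.58, 0.0, -0.0]
ft_force: [-2.2, -0.1, 5.7]
grip_width: 0.0145
grasp_force: 61.5
```

```bash
python3 -c "
from h import *
tgt([.6172,-.0045,.1855],66);print(get_obs()['ft_torque'])"
```

```text
pos [ 0.6171 -0.005   0.1867] yaw 70.94 tilt 0.02 slide [ 0.05 -0.01  0.12] spin 4.943830927898659 F [-2.1934 -0.124   5.7274] w 0.014454454101977153 t 33.325 j [ -0.  28.  15.  77.   0. 109.]
[-0.1211  0.678  -0.1745]
```

The torque went slightly negative, so I'll nudge it tight again and release straight from there.

Emit:
arm_command([
  [0,0,0],
  [0,0,0],
  [0,0,0],
  [0,0,0],
  [0,0,0],
], spin=[1,2,3,4,5])

```text
clock: 33.95
eef_pos: [0.6172, -0.0048, 0.1867]
tool_rot: [0.838, 0.546, 0.0, 0.0]
ft_force: [-2.2, -0.8, 5.0]
grip_width: 0.0146
grasp_force: 64.2
```

```bash
python3 -c "
from h import *
tgt([.6172,-.0045,.1855],66);print(get_obs()['ft_torque'])"
```

```text
pos [ 0.6172 -0.0048  0.1867] yaw 66.14 tilt 0.02 slide [ 0.02 -0.02  0.12] spin 0.13714886306493668 F [-2.1742 -0.7872  4.9841] w 0.014553408063063591 t 33.95 j [ -0.  28.  15.  77.   0. 113.]
[-0.1529  0.5128  1.2361]
```

Emit:
arm_command([
  [0,0,0],
  [0,0,0],
  [0,0,0],
  [0,0,-2],
  [0,0,-5],
], spin=[0,0,0,0,0], jaw=4.5)

```text
clock: 34.58
eef_pos: [0.6164, -0.005, 0.2355]
tool_rot: [0.838, 0.545, -0.001, -0.001]
ft_force: [0.4, -0.2, 1.2]
grip_width: 0.045
grasp_force: 0.0
```

Run:
```python
from hand import *
gap2('9')
a=cv2.imread("pics/side9.png")[100:300,150:350];p=camera("scene");save(p,"scene9.png")
cv2.imwrite("pics/end.png",np.hstack([cv2.resize(a,(400,400)),cv2.resize(cv2.imread("pics/scene9.png")[140:340,160:360],(400,400))]))
```

```text
pos [ 0.6164 -0.005   0.2355] yaw 66.06 tilt 0.18 slide [0.08 0.06 4.95] spin 28.061414428520777 F [ 0.4328 -0.2367  1.1557] w 0.044960049326678936 t 34.575 j [ -0.  28.  21.  83.   0. 113.]
wrist handle 4537 (array([617.8,  -3.9]), array([119.4,  16. ]), 69.91) [0.1996 0.2012 0.2023]
scene handle 336 (array([618.2,  -6.7]), array([117.6,  20.8]), 69.53) [0.1892 0.1985 0.2015]
side handle 517 (array([616.1,  -2.9]), array([119.2,  17.9]), 69.72) [0.1894 0.1994 0.2019]
face 0.0426 board near edge 0.044 far 0.2221 45 1854 t 34.775
  below-top pts 0 None
```

View pics/end.png

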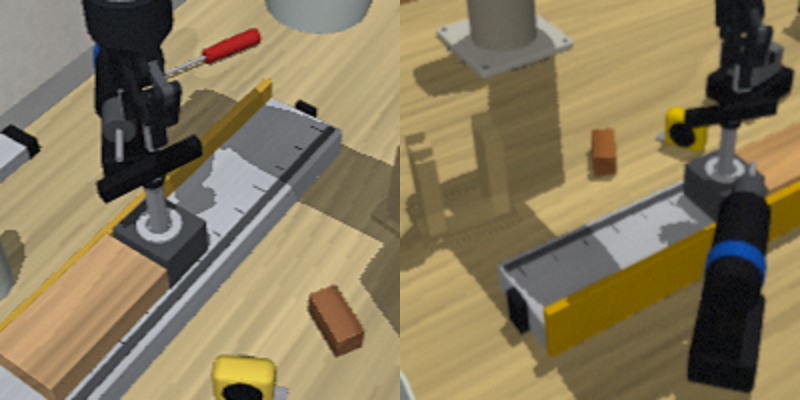

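The picture shows the key upright and fully down in the stop, with the stop against the board. The tape, offcut, drill and glue bottle look untouched. I'll move clear and hand in.

Emit:
arm_command([
  [0,0,-2],
  [0,0,-4],
  [0,0,-6],
  [0,0,-6],
  [0,0,-6],
], spin=[0,0,0,0,0])

```text
clock: 35.45
eef_pos: [0.6167, -0.005, 0.2947]
tool_rot: [0.838, 0.545, -0.001, -0.001]
ft_force: [-1.2, 0.0, -0.0]
grip_width: 0.045
grasp_force: 0.0
```

```bash
python3 -c "
from h import *
print(job_done())"
```

```text
the job is handed in; nothing more can be done
None
```

I handed the job in at about 35 s: the stop is up against the board, the screw was turned clockwise in three holds until it came up hard at about 1.2 N m, and the key stands fully down in it with the arm clear; the hand-in returned no verdict.

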